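Close up the shop till

ROBOT

A 6-joint arm with a two-finger parallel gripper is mounted at the origin on the work surface. World frame = base frame: x ahead of the robot, y to its left, z up, the work surface at z = 0. Lengths are in m, angles in degrees, forces in N, time in s.
With the tool pointing down it reaches from about 0.325 to 1 m from the base axis. Payload 5.1 kg.
Tool frame: the origin (TCP) lies on the mounting face of the last link; the fingertips stand 173 mm ahead of it and the grasp point (between the pads) lies 155 mm ahead of it; x points along the fingers, y is the direction in which the jaws open and shut, and the axes are right-handed (so a half turn about x gives the same grasp; the last joint's range is limited). The gripper opens to 85 mm and grips with 20 to 120 N. Pads are 22 mm wide; open, the fingers measure 114 mm over their backs; the gripper's body (76 mm by 85 mm) begins 54 mm behind the grasp point. The pads swing forward as they close: fully open they stand 13 mm farther back than shut.
Start: joints at [66.257, 7.093, 94.555, -0, 78.352, -4.733], TCP at [0.212, 0.615, 0.405] pointing down, gripper open.
Joint ranges: [-149.61, 149.61], [-58.7, 133.49], [1.44, 155.28], [-77.14, 257.14], [18.33, 153.61], [-166.67, 166.67]. Speed limits (degrees/s): [147.25, 147.25, 180, 180, 180, 180].

INTERFACE

Orientations are given as [roll, pitch, yaw] about the fixed x, y, z axes, in that order (R = Rz(yaw) Ry(pitch) Rx(roll)).
In Python, from bench import * gives the robot as it stands.
- The arm moves only by the tool servo_tool, never from a script. Its argument "rows" is a list of rows, each an object with "slide": the shift along the tool's x, y, z normalised to -1 to 1, where 1 is 80 cm, a list of three; "turn": the turn, a rotation vector about the tool's x, y, z normalised to -1 to 1, where 1 is 60 degrees, a list of three; "claw": the gripper's target within -1 to 1 (shut at 1, half-way at 0, fully open at -1). A call has 1 to 20 rows; each row is the pose to reach, as a shift and turn from the pose commanded when the call began, along the tool's axes at that moment; what a row does not reach only later rows make up. A row lasts 1/8 s, in which the tool goes at most 62.5 mm and 10.7 degrees, less where a joint would pass 70% of its speed; a pose out of reach is approached as far as the arm can. A call with a number of a shift or a turn outside -1 to 1 is refused whole. A call with a gripper value outside its range is refused whole. The fingers move at their own pace and stop on an object; the grip force is fixed at half the most. Time passes only in rows, so rows that repeat a pose let the fingers close. It gives the time, the measured TCP pose, the force and the opening at its end, in the units of the state.
- sense(): the state, without advancing time (a new reading comes with each control period).
- get_image(name): name is "scene" or "top" or "wrist"; returns a dict with "image" (384x512x3 uint8, red, green, blue), "vfov" (degrees; the focal length in pixels is half the picture's height over the tangent of half this angle, whatever the lens; pixels are square), "cx", "cy" (the principal point, pixels), "rvec" (rotation vector, rad) and "tvec" (3), from world to camera coordinates, as OpenCV has them. Camera axes: x right, y down, z forward; pixel columns grow to the right and rows downward; lengths in m; the calibration is good to about 2 mm. A picture is of the moment at which its call begins. There is no depth.
- finish_job(): hands the job in, once; it reports no verdict.
The state is a dict: "time": time; "joint_pos": joint angles; "dq": joint speeds; "joint_torque": joint torques, N m; "position": TCP position; "eef_rot": TCP orientation; "contact_force": force on the tool from outside, world axes, zero at the start; "moment": the same for the moment, N m; "width": finger opening in m.
Only numpy, scipy, OpenCV 4.12 (cv2) and the standard library are available. Lean on these libraries where they do the work, as an engineer would, in place of code of your own. Each camera call takes 0.05 s, during which the arm holds its last target. There are 200 camera calls.

TASK

Finish the sale at the till on the gift-shop counter with closed fingers: first press the round key fully down while the cash drawer still stands open, then push the drawer fully shut, and only then press the long narrow key fully down. Leave the square key alone, do not grasp or lift anything, and do not disturb the tin, the bell or the little chest standing around the till.

Things in the scene. Friction and masses are not known exactly. Their poses are not given: they have to be found in the camera images.
- till: Black till fixed to the counter, 330 mm wide (y), 290 deep; place and yaw vary. Origin at z = 0 under the middle of the key row; x points to its back, y along the keys. Flat key deck 95 mm high, x = -50 to +100 mm; behind it a part 130 mm high to x = +240 with tiles that do not move. Three pale keys, shapes in varying order, at x = 0, y = -62, 0, +62 mm.
- drawer_face (a point): Centre of the outer face of the cash drawer's front panel, 47 mm above the counter. Upright grey steel panel 320 mm wide (y), 74 high (10 to 84 mm above the counter), 15 thick, facing the till's -x, towards the robot; axes as the till's. Behind it is the coin tray. When shut the face is at x = -65 mm in the till's frame.
- drawer (a joint): How far the cash drawer is open, in m: 0 is shut against its stop, it slides out along the till's -x, at most 0.1. It starts 0.045 to 0.08 open. It stays where it is left; friction about 2.5 N, moving mass about 1 kg, no spring or latch.
- key_round_top (a point): centre of the top of the round key, a disc-shaped cap of 34 mm diameter. Key axes: x as the till's x, z up. Cap stands 12 mm clear of its dark mount, its top 16 mm above the till's key deck (111 mm above the counter) when up. It is pressed straight down; it is a spring key that comes back up.
- key_round (a joint): travel of the round key in m: 0 is up, 0.006 is fully down; the spring starts at about 1.5 N and needs about 5 N to be fully down; returns by itself
- key_long_top (a point): centre of the top of the long narrow key, a bar-shaped cap 52 mm long (along x) by 20 mm wide (y). Key axes: x as the till's x, z up. Cap stands 12 mm clear of its dark mount, its top 16 mm above the till's key deck (111 mm above the counter) when up. It is pressed straight down; it is a spring key that comes back up.
- key_long (a joint): travel of the long key in m: 0 is up, 0.006 is fully down; the spring starts at about 1.5 N and needs about 5 N to be fully down; returns by itself
- key_square_top (a point): centre of the top of the square key, a cap 34 mm by 34 mm. Not to be pressed. Key axes: x as the till's x, z up. Cap stands 12 mm clear of its dark mount, its top 16 mm above the till's key deck (111 mm above the counter) when up. It is pressed straight down; it is a spring key that comes back up.
- key_square (a joint): travel of the square key in m: 0 is up, 0.006 is fully down; the spring starts at about 1.5 N and needs about 5 N to be fully down; returns by itself
- tin_mid (a point): Loose round blue gift tin with a brass-coloured lid, 72 mm diameter, 108 mm tall, beside the till; this point is on its axis 50 mm above its foot. To be left standing.
- bell_mid (a point): Loose domed steel counter bell, 76 mm diameter, 51 mm tall, beside the till; this point is on its axis 25 mm above its foot. To be left standing.
- chest_mid (a point): Loose small wooden gift chest with a rounded lid and brass bands, 66 by 85 mm, 75 mm tall, beside the till; this point is at its centre, 35 mm above its foot. To be left standing.
Things that resemble listed ones, but are neither listed nor needed, are in the scene too. Leave any purple look-alike of the part that bears bell_mid alone.

How it is judged:
By the outcome, as a careful person would: the job done as asked, in the order asked, and still so for the second after the job is handed in, with the robot touching nothing.
It also fails if it takes over 45 s, if anything falls off the work surface, if the arm or the gripper's body presses on something with over 40 N, if the wrist force passes 120 N, or if a joint passes its speed limit or range.

## Working session

There is one attempt and no reset: what is moved stays moved. The work goes in short steps, Python scripts to look and compute and a tool call to move; the robot and the scene stay as the last step left them, time stands still between calls to the robot, and variables do not carry over. Pictures are saved under pics/ and viewed, about 8 in all and at most 12, crops included, and the job is handed in when it is done.

Besides the shell and the picture viewer there is one more tool, called as name([rows], argument=value, ...), one row to a line, values as JSON. servo_tool: Moves the arm, as the interface text tells. Scaled input: -1 to 1 covers 80 cm each way for a shift and 60 degrees each way for a turn. Its arguments: {"type":"object","properties":{"rows":{"type":"array"}},"required":["rows"]}

```bash
mkdir -p pics; cat > h.py <<'E'
from bench import *
import numpy as np, cv2
from scipy.spatial.transform import Rotation as R
def shot(n,f):
    d=get_image(n); cv2.imwrite('pics/'+f+'.png',d['image'][:,:,::-1]); np.save('pics/'+f+'.npy',d,allow_pickle=True); return d
def load(f): return np.load('pics/'+f+'.npy',allow_pickle=True).item()
def K(d):
    f=192/np.tan(np.radians(d['vfov'])/2); return np.array([[f,0,d['cx']],[0,f,d['cy']],[0,0,1.]])
def ray(d,u,v,z):
    M=R.from_rotvec(np.ravel(d['rvec'])).as_matrix(); t=np.ravel(d['tvec']); c=-M.T@t
    r=M.T@np.linalg.inv(K(d))@[u,v,1]; return c+r*(z-c[2])/r[2]
def proj(d,P): return cv2.projectPoints(np.array(P,float).reshape(-1,3),np.ravel(d['rvec']).astype(float),np.ravel(d['tvec']).astype(float),K(d),None)[0][:,0]
E
python3 - <<'E'
from h import *
a=shot('scene','s0');b=shot('top','t0')
print(sense()); print(a['vfov'],b['vfov'],{k:a[k] for k in a if k!='image'})
for n,f in(('s0',a),('t0',b)): cv2.imwrite(f'pics/{n}b.png',cv2.resize(f['image'][:,:,::-1],(800,600),interpolation=cv2.INTER_CUBIC))
E
```

```text
{'time': 0.1, 'joint_pos': array([ 6.62573617e+01,  7.13068198e+00,  9.46252935e+01,  2.33707399e-04,
        7.83530309e+01, -4.73192042e+00]), 'dq': array([ 0.0616087 , -0.08682173, -0.23455074,  0.09078072, -0.03691898,
       -0.01840172]), 'joint_torque': array([ 3.82099261e-04, -4.24929929e+01, -3.66653073e+01, -3.39013673e-05,
        3.93547773e-03, -2.01811304e-06]), 'position': array([0.21166445, 0.61433778, 0.40357516]), 'eef_rot': array([ -94.85218461,   89.8909934 , -113.86294992]), 'contact_force': array([-0.45300516, -1.09555248, -0.03506271]), 'moment': array([0.03248272, 0.00925291, 0.05287422]), 'width': 0.08568364120556143}
50.03560485433192 54.822510018939774 {'vfov': 50.03560485433192, 'cx': 254.13758714429, 'cy': 192.72475648980182, 'rvec': array([ 2.16279017,  0.60848508, -0.26450285]), 'tvec': array([-0.50344779, -0.11768255,  1.37131862])}
```

View pics/s0b.png

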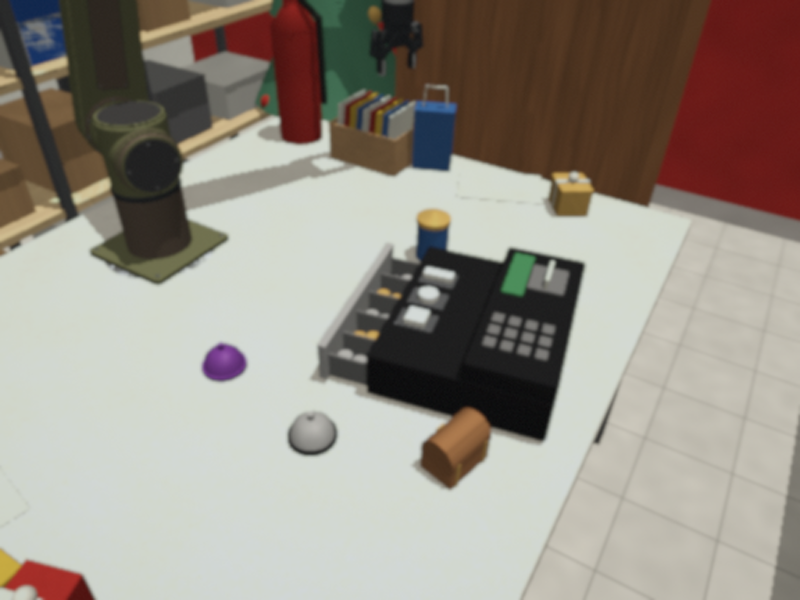

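View pics/t0b.png

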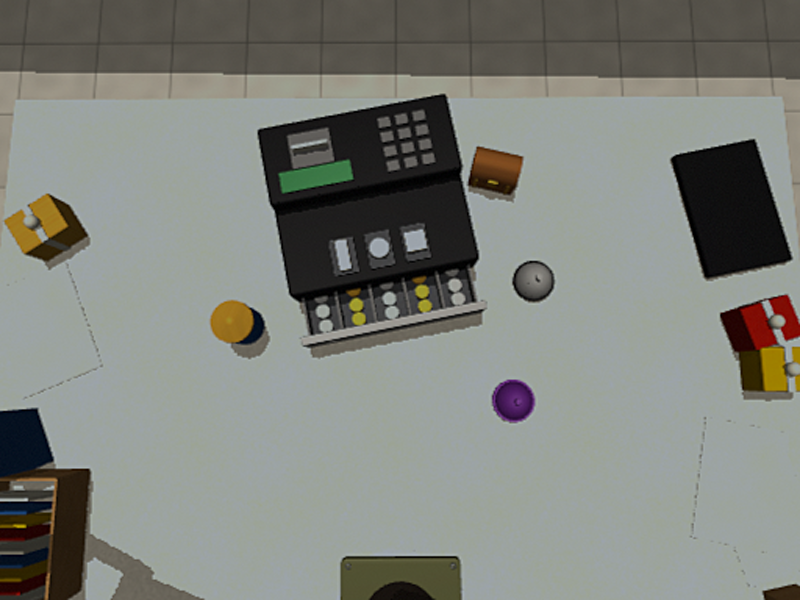

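The top view shows the till with its keys at (343,254) long, (378,247) round and (415,241) square (800-px scale). The drawer panel runs (303,342)–(485,307). Around it are the tin (235,322), bell (533,280), chest (496,170) and purple look-alike bell (513,400). In the scene view the matching keys are at (438,276), (428,294) and (416,316). Possible confusions for the round key are the square key (415,241), the long key (343,254), the fixed tiles near (405,140), and the coins. I'll measure, then check with a close crop.

```bash
python3 - <<'E'
from h import *
d=load('t0'); im=d['image']; hsv=cv2.cvtColor(im,cv2.COLOR_RGB2HSV)
m=((hsv[...,2]>140)&(hsv[...,1]<60)).astype(np.uint8); 
x0,y0,x1,y1=200,138,285,180
n,l,s,c=cv2.connectedComponentsWithStats(m[y0:y1,x0:x1])
P=[]
for i in range(1,n):
    if s[i,4]>40:
        u,v=c[i]+[x0,y0]; p=ray(d,u,v,.111); print(s[i],u,v,p.round(4)); P.append(p)
# drawer top edge ends (z .084), till deck
for n_,u,v,z in(('dl',303,343,.084),('dr',485,309,.084),('tin',232,321,.108),('bell',533,280,.04),('chest',496,168,.06),('purple',513,400,.04)):
    print(n_,ray(d,u*.64,v*.64,z).round(4))
cv2.imwrite('pics/t0c.png',cv2.resize(im[130:230,180:320,::-1],(784,560),interpolation=cv2.INTER_CUBIC))
E
```

```text
[ 59   9  14  14 149] 265.6174496644295 153.4496644295302 [ 0.6373 -0.0297  0.111 ]
[ 37  15  12  12 113] 242.35398230088495 158.05309734513276 [0.6252 0.0313 0.111 ]
[ 15  16  10  19 133] 219.26315789473685 162.81954887218046 [0.6127 0.0916 0.111 ]
dl [0.4667 0.1593 0.084 ]
dr [ 0.523  -0.1481  0.084 ]
tin [0.502 0.273 0.108]
bell [ 0.58   -0.2416  0.04  ]
chest [ 0.7816 -0.178   0.06  ]
purple [ 0.3694 -0.199   0.04  ]
```

View pics/t0c.png

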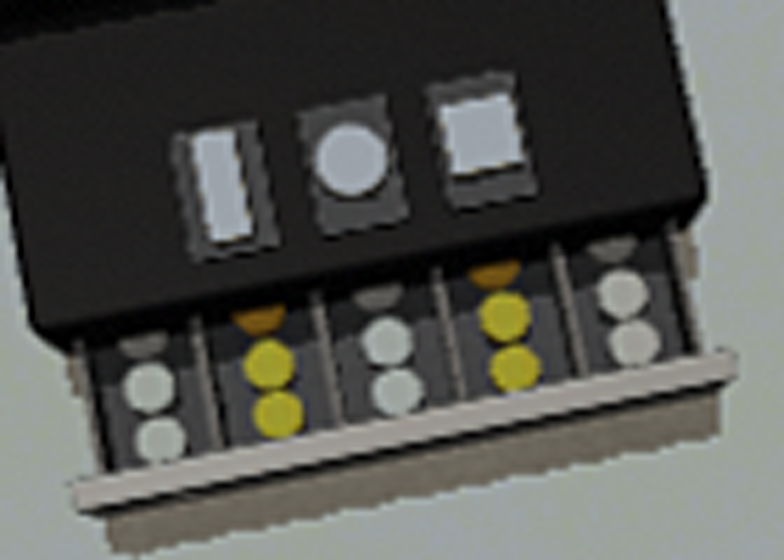

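The crop confirms it: the bar (220,185) is long, the disc (350,158) is round and the cap with corners (480,135) is square. The order from +y is long, round, square, and the till yaw is about 11.5°.

```bash
cat >> h.py <<'E'
def Rt():
    return R.from_euler('xyz',sense()['eef_rot'],degrees=True)
def plan(tip,psi=11.5,Rc=None,pc=None):
    """slide, turn so that the fingertips are at tip, tool x down, tool y along till y (either sign)"""
    Rc=Rc or Rt(); pc=sense()['position'] if pc is None else pc
    p=np.radians(psi); best=None
    for s in(1,-1):
        x=np.array([0,0,-1.]); y=s*np.array([-np.sin(p),np.cos(p),0]); G=np.c_[x,y,np.cross(x,y)]
        rv=np.degrees((Rc.inv()*R.from_matrix(G)).as_rotvec())
        if best is None or np.linalg.norm(rv)<np.linalg.norm(best): best=rv
    sl=Rc.inv().apply(np.array(tip)+[0,0,.173]-pc)
    print('slide',(sl/.8).round(4),'turn',(best/60).round(4)); return sl,best
E
python3 - <<'E'
from h import *
print(Rt().as_matrix().round(3))
plan([.6252-.03,.0313-.006,.20],pc=np.array([.212,.615,.405]))
E
```

```text
[[-0.001  0.326  0.945]
 [-0.002  0.945 -0.326]
 [-1.    -0.002 -0.   ]]
slide [ 0.0409 -0.5408  0.693 ] turn [-0.5085 -0.0006  0.0017]
```

servo_tool([
  {"slide":[0.04,-0.54,0.693],"turn":[-0.51,0,0],"claw":1},
  {"slide":[0.04,-0.54,0.693],"turn":[-0.51,0,0],"claw":1},
  {"slide":[0.04,-0.54,0.693],"turn":[-0.51,0,0],"claw":1},
  {"slide":[0.04,-0.54,0.693],"turn":[-0.51,0,0],"claw":1},
  {"slide":[0.04,-0.54,0.693],"turn":[-0.51,0,0],"claw":1},
  {"slide":[0.04,-0.54,0.693],"turn":[-0.51,0,0],"claw":1},
  {"slide":[0.04,-0.54,0.693],"turn":[-0.51,0,0],"claw":1},
  {"slide":[0.04,-0.54,0.693],"turn":[-0.51,0,0],"claw":1},
  {"slide":[0.04,-0.54,0.693],"turn":[-0.51,0,0],"claw":1},
  {"slide":[0.04,-0.54,0.693],"turn":[-0.51,0,0],"claw":1},
  {"slide":[0.04,-0.54,0.693],"turn":[-0.51,0,0],"claw":1},
  {"slide":[0.04,-0.54,0.693],"turn":[-0.51,0,0],"claw":1},
  {"slide":[0.04,-0.54,0.693],"turn":[-0.51,0,0],"claw":1},
  {"slide":[0.04,-0.54,0.693],"turn":[-0.51,0,0],"claw":1},
  {"slide":[0.04,-0.54,0.693],"turn":[-0.51,0,0],"claw":1},
  {"slide":[0.04,-0.54,0.693],"turn":[-0.51,0,0],"claw":1},
])

```text
time: 2.1
position: [0.5948, 0.0266, 0.373]
eef_rot: [2.9, 90.0, 14.6]
contact_force: [0.7, 0.2, -0.2]
width: 0.0002
```

```bash
python3 - <<'E'
from h import *
d=shot('wrist','w1')
print(Rt().as_matrix().round(3),sense()['position'])
L={'long':[.6127,.0916,.111],'round':[.6252,.0313,.111],'square':[.6373,-.0297,.111]}
for k,p in L.items(): print(k,proj(d,p))
p=sense()['position']; print('tip',proj(d,p-[0,0,.173]))
cv2.imwrite('pics/w1b.png',cv2.resize(d['image'][:,:,::-1],(800,600)))
E
```

```text
[[ 0.    -0.202  0.979]
 [ 0.     0.979  0.202]
 [-1.    -0.     0.   ]] [0.59486173 0.02638876 0.37298827]
long [[336.33676815 235.27145851]]
round [[253.64314339 235.30820116]]
square [[170.09988928 234.69587251]]
tip [[255.17017342 259.86181533]]
```

View pics/w1b.png

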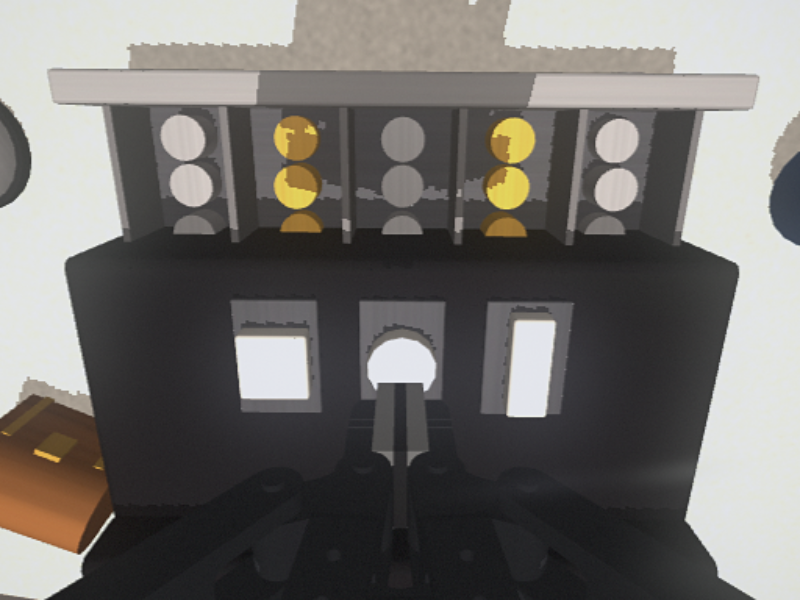

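The wrist view shows square at (272,367), round at (401,367), long at (530,368), with the fingertips lined up on the round key, about 30 mm short in x. I'll go over it and press gradually.

servo_tool([
  {"slide":[0.05,0,0.038],"turn":[0,0,0],"claw":1},
  {"slide":[0.1,0,0.038],"turn":[0,0,0],"claw":1},
  {"slide":[0.1,0,0.038],"turn":[0,0,0],"claw":1},
  {"slide":[0.106,0,0.038],"turn":[0,0,0],"claw":1},
  {"slide":[0.11,0,0.038],"turn":[0,0,0],"claw":1},
  {"slide":[0.114,0,0.038],"turn":[0,0,0],"claw":1},
  {"slide":[0.118,0,0.038],"turn":[0,0,0],"claw":1},
  {"slide":[0.12,0,0.038],"turn":[0,0,0],"claw":1},
  {"slide":[0.12,0,0.038],"turn":[0,0,0],"claw":1},
])

```text
time: 3.28
position: [0.6256, 0.0316, 0.2784]
eef_rot: [-13.7, 89.9, -2.1]
contact_force: [0.0, 0.2, 7.2]
width: -0.0002
```

Force is 7.2 N with the tip at 105.4 mm. I'll push 2 mm further to confirm the stop.

servo_tool([
  {"slide":[0.0015,0,0],"turn":[0,0,0],"claw":1},
  {"slide":[0.0025,0,0],"turn":[0,0,0],"claw":1},
  {"slide":[0.0025,0,0],"turn":[0,0,0],"claw":1},
])

```text
time: 3.65
position: [0.6257, 0.0316, 0.2783]
eef_rot: [-17.1, 89.9, -5.5]
contact_force: [-5.6, -0.3, 14.0]
width: -0.0001
```

It was a hard stop: the force doubled to 14 N with 0.1 mm of motion, so the round key is fully down. Next I lift, retreat in front of the drawer and come down.

servo_tool([
  {"slide":[-0.07,0,0],"turn":[0,0,0],"claw":1},
  {"slide":[-0.07,0,0],"turn":[0,0,0],"claw":1},
  {"slide":[-0.07,0,-0.245],"turn":[0,0,0],"claw":1},
  {"slide":[-0.07,0,-0.245],"turn":[0,0,0],"claw":1},
  {"slide":[-0.07,0,-0.245],"turn":[0,0,0],"claw":1},
  {"slide":[-0.07,0,-0.245],"turn":[0,0,0],"claw":1},
  {"slide":[-0.07,0,-0.245],"turn":[0,0,0],"claw":1},
  {"slide":[0.0,0,-0.245],"turn":[0,0,0],"claw":1},
  {"slide":[0.07,0,-0.245],"turn":[0,0,0],"claw":1},
  {"slide":[0.07,0,-0.245],"turn":[0,0,0],"claw":1},
  {"slide":[0.07,0,-0.245],"turn":[0,0,0],"claw":1},
])

```text
time: 5.03
position: [0.4347, -0.0078, 0.2205]
eef_rot: [-19.8, 89.9, -8.2]
contact_force: [-0.2, 0.3, 0.6]
width: 0.0001
```

servo_tool([
  {"slide":[0,0,0.03],"turn":[0,0,0],"claw":1},
  {"slide":[0,0,0.05],"turn":[0,0,0],"claw":1},
  {"slide":[0,0,0.06],"turn":[0,0,0],"claw":1},
  {"slide":[0,0,0.07],"turn":[0,0,0],"claw":1},
  {"slide":[0,0,0.08],"turn":[0,0,0],"claw":1},
  {"slide":[0,0,0.09],"turn":[0,0,0],"claw":1},
  {"slide":[0,0,0.1],"turn":[0,0,0],"claw":1},
  {"slide":[0,0,0.11],"turn":[0,0,0],"claw":1},
  {"slide":[0,0,0.12],"turn":[0,0,0],"claw":1},
  {"slide":[0,0,0.13],"turn":[0,0,0],"claw":1},
  {"slide":[0,0,0.135],"turn":[0,0,0],"claw":1},
  {"slide":[0,0,0.135],"turn":[0,0,0],"claw":1},
])

```text
time: 6.52
position: [0.5392, 0.0142, 0.2187]
eef_rot: [23.4, 89.9, 35.0]
contact_force: [0.0, -0.4, 0.1]
width: -0.0001
```

servo_tool([
  {"slide":[0,0,0.004],"turn":[0,0,0],"claw":1},
  {"slide":[0,0,0.007],"turn":[0,0,0],"claw":1},
  {"slide":[0,0,0.01],"turn":[0,0,0],"claw":1},
  {"slide":[0,0,0.013],"turn":[0,0,0],"claw":1},
  {"slide":[0,0,0.015],"turn":[0,0,0],"claw":1},
  {"slide":[0,0,0.015],"turn":[0,0,0],"claw":1},
])

```text
time: 7.28
position: [0.5505, 0.0165, 0.2186]
eef_rot: [138.9, 90.0, 150.5]
contact_force: [-3.1, 0.8, 1.7]
width: 0.0002
```

servo_tool([
  {"slide":[0,0,0.0015],"turn":[0,0,0],"claw":1},
  {"slide":[0,0,0.003],"turn":[0,0,0],"claw":1},
  {"slide":[0,0,0.004],"turn":[0,0,0],"claw":1},
  {"slide":[0,0,0.004],"turn":[0,0,0],"claw":1},
])

```text
time: 7.78
position: [0.5518, 0.0167, 0.2186]
eef_rot: [174.4, 89.5, -174.0]
contact_force: [-16.5, -1.0, 13.0]
width: 0.0004
```

The force rose to 16.5 N with little motion, and the tip at till x ≈ −75 mm plus half a pad gives the face at about −64 mm, so it should be at the stop. I'll back off and verify with a picture.

servo_tool([
  {"slide":[0,0,-0.01],"turn":[0,0,0],"claw":1},
  {"slide":[0,0,-0.06],"turn":[0,0,0],"claw":1},
  {"slide":[0,0,-0.06],"turn":[0,0,0],"claw":1},
  {"slide":[-0.07,0,-0.06],"turn":[0,0,0],"claw":1},
  {"slide":[-0.14,0,-0.06],"turn":[0,0,0],"claw":1},
  {"slide":[-0.14,0,-0.06],"turn":[0,0,0],"claw":1},
  {"slide":[-0.14,0,-0.06],"turn":[0,0,0],"claw":1},
])

```text
time: 8.65
position: [0.5072, 0.0073, 0.3312]
eef_rot: [-17.8, 89.9, -6.2]
contact_force: [-0.2, -0.1, -1.0]
width: 0.0001
```

```bash
python3 - <<'E'
from h import *
a=shot('wrist','w2'); s=shot('scene','s2'); print(sense()['position'],sense()['contact_force'])
o=np.array([.6251,.0311,0]);c,q=np.cos(np.radians(11.47)),np.sin(np.radians(11.47))
T=lambda x,y,z:o+[c*x-q*y,q*x+c*y,z]
for k,d,f in(('wrist',a,(0,0,512,384)),('scene',s,(190,140,390,290))):
    im=np.ascontiguousarray(d['image'][f[1]:f[3],f[0]:f[2],::-1]); S=800/im.shape[1]; im=cv2.resize(im,None,fx=S,fy=S,interpolation=cv2.INTER_CUBIC)
    for x,col in((-.065,(0,0,255)),(-.050,(0,255,0))):
        p=(proj(d,[T(x,-.16,.084),T(x,.16,.084)])-f[:2])*S
        cv2.line(im,*[tuple(int(v) for v in r) for r in p],col,1)
    cv2.imwrite(f'pics/{k}2.png',im)
E
```

```text
[0.50646181 0.00737908 0.32915352] [ 0.14446596 -0.02714966 -0.56131503]
```

View pics/wrist2.png

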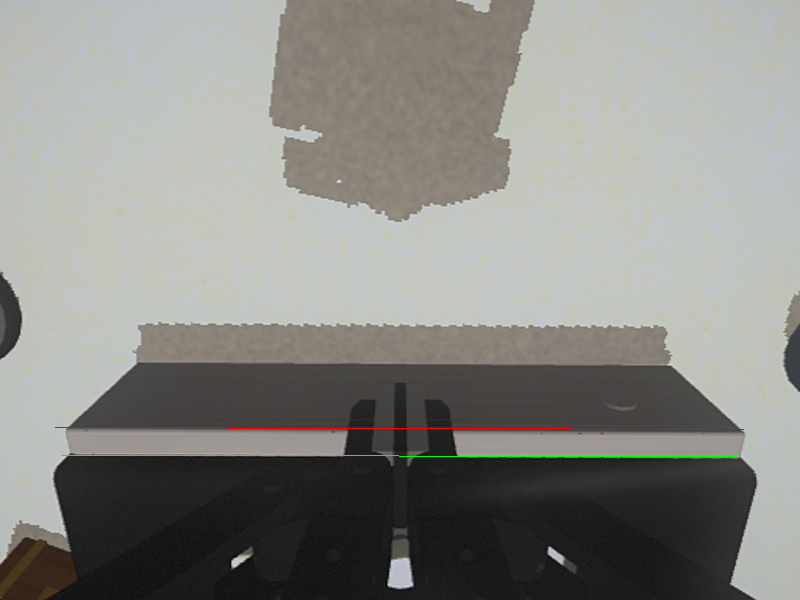

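View pics/scene2.png

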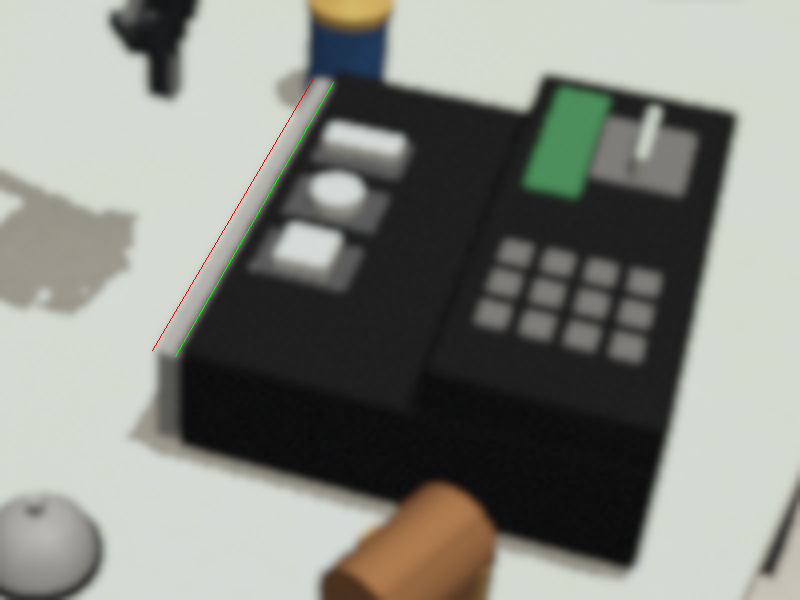

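Both views show the drawer shut. The front face lies on the predicted x = −65 mm line (wrist row ~430), its back edge meets the till body (row ~457), and the keys are all up. Next is the long key.

servo_tool([
  {"slide":[0,0.077,0.151],"turn":[0,0,0],"claw":1},
  {"slide":[0,0.077,0.151],"turn":[0,0,0],"claw":1},
  {"slide":[0,0.077,0.151],"turn":[0,0,0],"claw":1},
  {"slide":[0,0.077,0.151],"turn":[0,0,0],"claw":1},
  {"slide":[0,0.077,0.151],"turn":[0,0,0],"claw":1},
  {"slide":[0.02,0.077,0.151],"turn":[0,0,0],"claw":1},
  {"slide":[0.04,0.077,0.151],"turn":[0,0,0],"claw":1},
  {"slide":[0.04,0.077,0.151],"turn":[0,0,0],"claw":1},
])

```text
time: 9.75
position: [0.6114, 0.0916, 0.2958]
eef_rot: [172.3, 89.7, -176.1]
contact_force: [-0.2, 0.1, 0.5]
width: -0.0001
```

```bash
python3 - <<'E'
from h import *
a=shot('wrist','w3'); print(sense()['position'],sense()['contact_force'])
cv2.imwrite('pics/w3b.png',cv2.resize(a['image'][:,:,::-1],(800,600)))
E
```

```text
[0.61196043 0.09166589 0.29709116] [ 1.04300996 -0.31756953  0.25700259]
```

View pics/w3b.png

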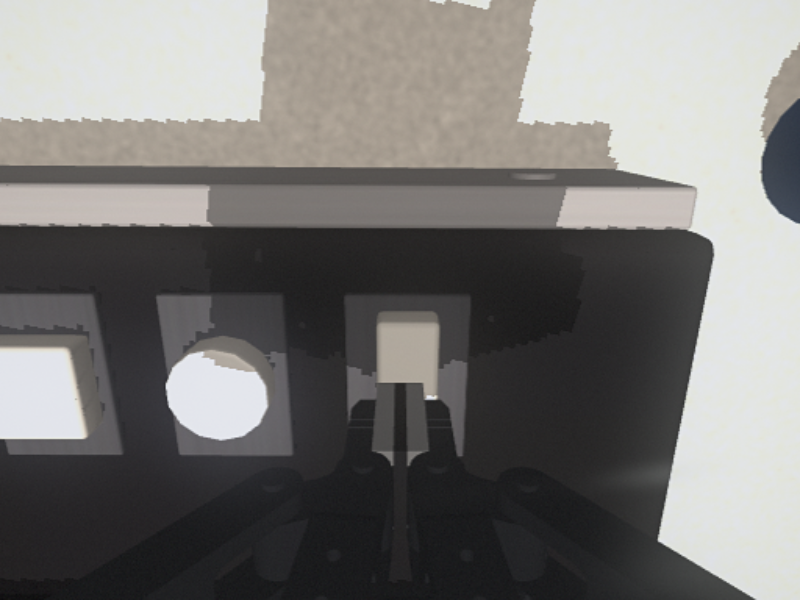

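The wrist view has the long key (377–439, ~360) under the fingertips (centre 400), about 2 mm to +y. The round and square keys are clear to the left. I'll correct by 2 mm and press.

servo_tool([
  {"slide":[0.005,0.0025,0.001],"turn":[0,0,0],"claw":1},
  {"slide":[0.012,0.0025,0.001],"turn":[0,0,0],"claw":1},
  {"slide":[0.016,0.0025,0.001],"turn":[0,0,0],"claw":1},
  {"slide":[0.02,0.0025,0.001],"turn":[0,0,0],"claw":1},
  {"slide":[0.024,0.0025,0.001],"turn":[0,0,0],"claw":1},
  {"slide":[0.028,0.0025,0.001],"turn":[0,0,0],"claw":1},
  {"slide":[0.03,0.0025,0.001],"turn":[0,0,0],"claw":1},
  {"slide":[0.03,0.0025,0.001],"turn":[0,0,0],"claw":1},
])

```text
time: 10.8
position: [0.6132, 0.0942, 0.2782]
eef_rot: [-176.6, 90.0, -165.0]
contact_force: [-10.4, -0.8, 17.4]
width: 0.0003
```

The tip is at 105.2 mm with 17.4 N, the same stop height as the round key, so the long key is fully down. I'll lift and clear away, then check.

servo_tool([
  {"slide":[-0.07,0,0],"turn":[0,0,0],"claw":1},
  {"slide":[-0.14,0,0],"turn":[0,0,0],"claw":1},
  {"slide":[-0.14,0,-0.2],"turn":[0,0,0],"claw":1},
  {"slide":[-0.14,0,-0.2],"turn":[0,0,0],"claw":1},
  {"slide":[-0.14,0,-0.2],"turn":[0,0,0],"claw":1},
  {"slide":[-0.14,0,-0.2],"turn":[0,0,0],"claw":1},
  {"slide":[-0.14,0,-0.2],"turn":[0,0,0],"claw":1},
  {"slide":[-0.14,0,-0.2],"turn":[0,0,0],"claw":1},
])

```text
time: 11.8
position: [0.4572, 0.062, 0.3868]
eef_rot: [-11.2, 90.0, 0.4]
contact_force: [0.3, -0.0, -0.1]
width: -0.0001
```

```bash
python3 - <<'E'
from h import *
d=shot('top','t3'); s=sense(); print(s['position'],s['contact_force'],s['time'])
im=d['image']; a=load('t0')['image']
for n,x0,y0,x1,y1 in(('tin',130,185,172,215),('bell',325,163,358,195),('chest',297,90,338,122),('purple',312,240,345,272)):
    print(n,np.abs(im[y0:y1,x0:x1].astype(int)-a[y0:y1,x0:x1]).mean().round(2))
cv2.imwrite('pics/t3b.png',cv2.resize(im[40:280,90:410,::-1],(800,600),interpolation=cv2.INTER_CUBIC))
E
```

```text
[0.4571567  0.06202819 0.38669355] [-0.24799376  0.05700587 -0.65123292] 11.85
tin 9.6
bell 9.15
chest 7.64
purple 8.41
```

View pics/t3b.png

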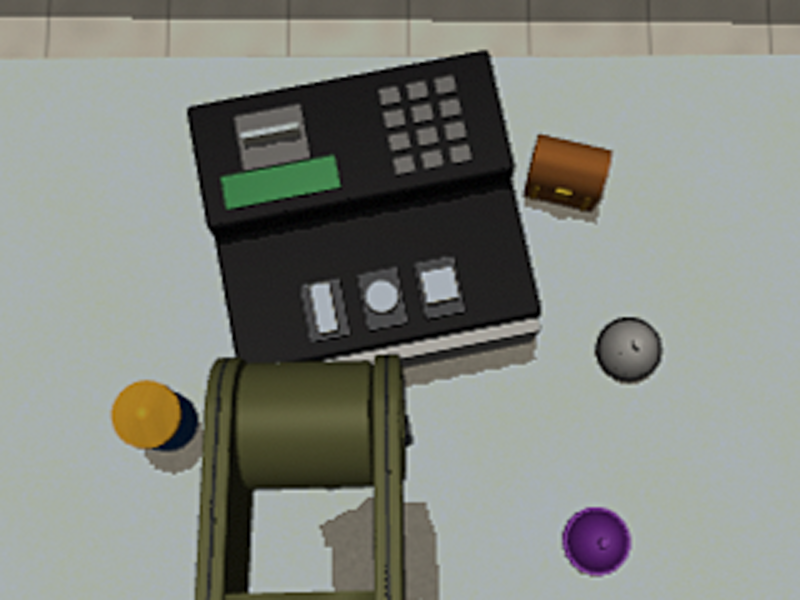

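The final view shows the drawer shut, all keys up, and the tin (146,414), bell (629,349), chest (569,172) and purple bell (597,541) where they were, to within a pixel. The arm is clear.

```bash
python3 -c "
from bench import *
print(finish_job())"
```

```text
the job is handed in; nothing more can be done
None
```

The sale is finished in the order asked, with closed fingers, and the job was handed in at about 12 s of robot time.

- **Round key:** I pressed it to its hard stop while the drawer was still open. The fingertips were at 105 mm, and the force rose from 7 to 14 N with 0.1 mm of motion.
- **Drawer:** I pushed it in until it stopped, at about 16 N. The wrist and scene pictures show its face on the shut line (x = −65 mm in the till's frame).
- **Long key:** I pressed it last, to the same 105 mm stop height at 17 N.

In the last top view all the keys are up and the drawer is shut. The arm is clear, and the tin, bell, chest and purple bell are where they started, to within about a pixel. The square key was never approached.

Two readings did not quite fit:
- **Image difference:** an automatic before-and-after comparison around the loose objects showed a change of about 8–10 grey levels. It was similar at all four objects, so I put it down to a brightness shift and relied on their pixel positions instead.
- **Side forces:** the harder pushes also showed unexpected forces across the direction of push. There was about 13 N upward at the drawer stop, and 6 to 10 N sideways at the key stops. I took this to be the arm flexing and did not investigate further.

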